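Load the slide boxes under the rocker's sprung hold-down bar

ROBOT

A 6-joint arm with a two-finger parallel gripper is mounted at the origin on the work surface. World frame = base frame: x ahead of the robot, y to its left, z up, the work surface at z = 0. Lengths are in m, angles in rad, forces in N, time in s.
With the tool pointing down it reaches from about 0.425 to 1.125 m from the base axis. Payload 14.9 kg.
Tool frame: the origin (TCP) lies between the finger pads; the fingertips stand 25 mm ahead of it and the grasp point (between the pads) lies 6 mm ahead of it; z points along the fingers, y is the direction in which the jaws open and shut (so a half turn about z gives the same grasp; the last joint's range is limited). The gripper opens to 91 mm and grips with 3 to 60 N. Pads are 32 mm wide; open, the fingers measure 118 mm over their backs; the gripper's body (76 mm by 178 mm) begins 60 mm behind the grasp point.
Start: joints at [-1.221, 0.379, 1.734, -0, 1.028, -0.033], TCP at [0.261, -0.649, 0.239] pointing down, gripper open.
Joint ranges: [-2.77, 2.77], [-0.74, 2.19], [0, 2.66], [-1.06, 4.2], [0.31, 2.87], [-3.08, 3.08]. Speed limits (rad/s): [1.89, 1.89, 2.39, 3.14, 3.14, 3.14].

INTERFACE

Orientations are given as a 3x3 rotation matrix whose columns are the frame's x, y, z axes.
In Python, from station import ctrl gives the robot as it stands.
- The arm moves only by the shell command python3 -m pendant 'ROWS'. ROWS is a JSON object of lists of equal length, an entry for each row: "hand": the opening, from 0 (shut) to 1 (fully open); "dp": the shift along the tool's x, y, z in mm, a list of three; "delta_rot": the turn, a rotation vector about the tool's x, y, z in degrees, a list of three. In form: {"hand": [hand, ...], "dp": [[dx, dy, dz], ...], "delta_rot": [[rx, ry, rz], ...]}. A call has 1 to 12 rows; each row shifts and turns the commanded pose from where the row before left it, along the tool's axes as they then stand; what a row does not reach is not made up. A row lasts 1/8 s, in which the tool goes at most 62.5 mm and 10.7 degrees, less where a joint would pass 70% of its speed; a pose out of reach is approached as far as the arm can. A call is refused whole if a number of a shift passes 62.5 or a number of a turn 10.7, either way. A call with a gripper value outside its range is refused whole. The fingers move at their own pace and stop on an object; the grip force is fixed at half the most. Time passes only in rows, so rows that do not move let the fingers close. It gives the time, the measured TCP pose, the force and the opening at its end, in the units of the state.
- ctrl.read_state(): the state, without advancing time (a new reading comes with each control period).
- ctrl.grab_frame(name): name is "scene" or "top"; returns the picture (480x640x3 uint8, blue, green, red); there is no depth.
- ctrl.camera_model(name): a dict with "K" (3x3 intrinsics, pixels), "cam_to_world" (4x4, takes a point from camera to world coordinates). Camera axes: x right, y up, looking along -z (the intrinsics and any distortion apply to the point x, -y, -z); pixel columns grow to the right and rows downward; lengths in m; the calibration is good to about 2 mm. A picture is of the moment at which its call begins. camera_model takes no time and is no camera call.
- ctrl.hand_in(): hands the job in, once; it reports no verdict.
The state is a dict: "time": time; "joints": joint angles; "qvel": joint speeds; "joint_efforts": joint torques, N m; "eef_pos": TCP position; "ee_rot": TCP orientation; "force": force on the tool from outside, world axes, zero at the start; "wrist_torque": the same for the moment, N m; "opening": finger opening in m.
Only numpy, scipy, OpenCV 4.12 (cv2) and the standard library are available. Lean on these libraries where they do the work, as an engineer would, in place of code of your own. Each camera call takes 0.05 s, during which the arm holds its last target. There are 200 camera calls.

TASK

Open the top drawer of the small bench cabinet, take out the black rubber wedge and push it, thin end first, under the rocker's sprung hold-down bar so that it props the bar up. With the bar held up, slide every slide box flat and straight in beneath it, side by side, until the bar passes over about the middle of each; then draw the wedge out so that the bar comes down and clamps them all. Put the wedge back in that drawer, push the drawer fully shut, and leave the glassware alone.

Things in the scene. Friction and masses are not known exactly. Their poses are not given: they have to be found in the camera images.
- rocker: platform rocker, fixed on the bench: white housing, level platform 270 x 300 mm, its top 85 mm above the bench, grey mat, no rim or stop. Origin on the bench below the hold-down bar at mid-width; x points from the open front (robot side) back to the bar's pivots, y left along the bar, z up. Platform spans x -150 to +120, y -150 to +150 mm
- clamp_line (a point): point of the platform's top straight below the middle of the hold-down bar; axes as the rocker's. Boxes and wedge go in from the front along +x; between y -135 and +135 mm there is room for three boxes and the wedge side by side at 66 mm spacing
- bar (a joint): hold-down bar's angle, rad: 0 down, grows as it rises, limit 0.7; about 0.11 resting on boxes, 0.20 propped on the wedge's flat. Sprung shut (3 N at the rod, 4 N raised 18 mm); never stays up by itself. At rest the gap under the rod is 10 mm: a 20 mm box only butts against it. Side arms 90 mm long run back to pivots 22 mm above the platform
- bar_mid (a point): middle of the hold-down bar's rod, on its axis, 17 mm above the platform at rest; moves with the bar. The rod is rubber-sleeved, straight, along y, 14 mm thick and 278 mm long
- cab_drawer0 (a joint): how far the top drawer of the two-drawer bench cabinet (grey, white fronts, 225 x 220 x 144 mm, fixed) is pulled out, m: 0 shut, up to 0.154; slides along the handle's -x, 1 N of friction, stays where it is left; open it to 0.145 or more to lift the wedge clear of the cabinet's top
- cab_drawer0_handle (a point): middle of the top drawer's handle: bar 11 mm thick, 110 mm long along y, 35 mm off the drawer front (30 mm free behind it), 38 mm below the cabinet's top; pinch it from above across x. Moves with the drawer, x into the cabinet, z up. Drawer floor 24 mm below this point; inside of drawer 56 to 236 mm behind it (+x) and 89 mm to either side; walls 40 mm high. Pulled out, the part within (50 mm + opening) behind this point lies clear of the cabinet
- wedge: black rubber wedge, 114 x 30 mm, 90 g, at first flat in the top drawer, thick end to the front. Origin on its underside; +x to the thin end, z up. Heights along x: 4 mm at +60, rising to 28 at +5, level 28 to -22, raised heel (grip) 36 from -22 to -54. Pushed along the rocker's x (10 N) until the bar stands on the level part, it stays by itself and holds the bar 28 mm off the platform
- box1: white lidded box for microscope slides, 84 x 32 x 20 mm, 60 g, flat on the bench at first; all alike, two or three are present. Origin at its centre, 10 mm above what it lies on; x along its 84 mm length, y across its width, z up through the lid. Either end may lead
- box2: white lidded box for microscope slides, 84 x 32 x 20 mm, 60 g, flat on the bench at first; all alike, two or three are present. Origin at its centre, 10 mm above what it lies on; x along its 84 mm length, y across its width, z up through the lid. Either end may lead
- box3: white lidded box for microscope slides, 84 x 32 x 20 mm, 60 g, flat on the bench at first; all alike, two or three are present. Origin at its centre, 10 mm above what it lies on; x along its 84 mm length, y across its width, z up through the lid. Either end may lead
- flask: conical glass flask, 120 mm tall, 82 mm wide beyond the boxes; not part of the job. Origin at the centre of its underside
- dropper: small dropper bottle with a rubber bulb, 101 mm tall, 45 mm wide; not part of the job. Origin at the centre of its underside
Mind the look-alikes: they are no part of the job. Leave any brown or red look-alike of the box2 alone.

How it is judged:
On the way, in this order (a step that is already met when the one before it is completed fails the run):
1. the top drawer is pulled open (value of joint cab_drawer0 above 0.08 m), for 0.2 s.
2. the wedge stands on the platform under the bar and props it up (value of joint bar above 0.17 rad and x of wedge in the frame of clamp_line between -0.03 and 0.03 m and y of wedge in the frame of clamp_line between -0.13 and 0.13 m and z of wedge in the frame of clamp_line between -0.004 and 0.006 m), for 0.3 s.
3. every slide box lies flat under the bar while the bar is still held up clear of them (value of joint bar above 0.17 rad and x of box1 in the frame of clamp_line between -0.028 and 0.028 m and y of box1 in the frame of clamp_line between -0.122 and 0.122 m and z of box1 in the frame of clamp_line between 0.005 and 0.015 m and angle between the z axis of each of box1, box2, box3 and the z axis of clamp_line, either way round below 0.1 rad and angle between the x axis of each of box1, box2, box3 and the x axis of clamp_line, either way round below 0.3 rad and x of box2 in the frame of clamp_line between -0.028 and 0.028 m and y of box2 in the frame of clamp_line between -0.122 and 0.122 m and z of box2 in the frame of clamp_line between 0.005 and 0.015 m and x of box3 in the frame of clamp_line between -0.028 and 0.028 m and y of box3 in the frame of clamp_line between -0.122 and 0.122 m and z of box3 in the frame of clamp_line between 0.005 and 0.015 m), for 0.2 s.
At the end, for the whole second after the job is handed in: Every slide box lies flat on the platform, within 0.3 rad of square to the bar, its middle within 28 mm of the bar and 122 mm of the bar's mid-width; the bar rests on the boxes (0.085 to 0.14 rad); the wedge lies in the top drawer, shut to within 8 mm; all at rest (x of box1 in the frame of clamp_line between -0.028 and 0.028 m and y of box1 in the frame of clamp_line between -0.122 and 0.122 m and z of box1 in the frame of clamp_line between 0.005 and 0.015 m and angle between the z axis of each of box1, box2, box3 and the z axis of clamp_line, either way round below 0.1 rad and angle between the x axis of each of box1, box2, box3 and the x axis of clamp_line, either way round below 0.3 rad and x of box2 in the frame of clamp_line between -0.028 and 0.028 m and y of box2 in the frame of clamp_line between -0.122 and 0.122 m and z of box2 in the frame of clamp_line between 0.005 and 0.015 m and x of box3 in the frame of clamp_line between -0.028 and 0.028 m and y of box3 in the frame of clamp_line between -0.122 and 0.122 m and z of box3 in the frame of clamp_line between 0.005 and 0.015 m and value of joint bar between 0.085 and 0.14 rad and value of joint cab_drawer0 below 0.008 m and x of wedge in the frame of cab_drawer0_handle between 0.05 and 0.24 m and y of wedge in the frame of cab_drawer0_handle between -0.09 and 0.09 m and z of wedge in the frame of cab_drawer0_handle between -0.03 and 0.016 m and linear speed of each of box1, box2, box3, wedge below 0.02 m/s); the robot touches nothing.
It fails at once if the conical flask is knocked over or shoved more than 40 mm (distance of flask from where it was at the start of the episode above 0.04 m or angle between flask's own z axis and vertical above 0.4 rad).
It fails at once if the dropper bottle is knocked over or shoved more than 40 mm (distance of dropper from where it was at the start of the episode above 0.04 m or angle between dropper's own z axis and vertical above 0.4 rad).
Of box1, box2, box3 only 2 to 3 are there at a start; the rules pass over those that are not, and their reading is None.
At some moment in a run one of box1, box2, box3 may be knocked a few centimetres aside while the robot is not near it.
Once in a run the grip may slacken for a moment while it holds something.
It also fails if it takes over 210 s, if anything falls off the work surface, if the arm or the gripper's body presses on something with over 40 N, if the wrist force passes 120 N, or if a joint passes its speed limit or range.

## Working session

There is one attempt and no reset: what is moved stays moved. The work goes in short steps, Python scripts to look and compute and a shell command to move; the robot and the scene stay as the last step left them, time stands still between calls to the robot, and variables do not carry over. Pictures are saved under pics/ and viewed, about 12 in all and at most 16, crops included, and the job is handed in when it is done.

```bash
ls; mkdir -p pics
python3 - <<'E'
from station import ctrl
import cv2,numpy as np
np.set_printoptions(precision=3,suppress=True)
for n in("scene","top"):
    cv2.imwrite(f"pics/{n}0.png",ctrl.grab_frame(n)); m=ctrl.camera_model(n);print(n,m)
s=ctrl.read_state();print(s)
E
```

```text
pics
scene {'K': array([[557.541,   0.   , 323.717],
       [  0.   , 557.541, 231.769],
       [  0.   ,   0.   ,   1.   ]]), 'cam_to_world': array([[ 0.293, -0.645,  0.706,  1.73 ],
       [ 0.956,  0.198, -0.216, -0.454],
       [-0.   ,  0.738,  0.674,  1.225],
       [ 0.   ,  0.   ,  0.   ,  1.   ]])}
top {'K': array([[538.003,   0.   , 322.239],
       [  0.   , 538.003, 240.722],
       [  0.   ,   0.   ,   1.   ]]), 'cam_to_world': array([[-0.012,  0.976, -0.215,  0.238],
       [-1.   , -0.011,  0.005, -0.091],
       [ 0.003,  0.215,  0.977,  1.536],
       [ 0.   ,  0.   ,  0.   ,  1.   ]])}
{'time': 0.1, 'joints': array([-1.221,  0.379,  1.735, -0.   ,  1.028, -0.033]), 'qvel': array([-0.   , -0.001, -0.004,  0.002, -0.   ,  0.001]), 'joint_efforts': array([  0.002, -76.503, -43.529,   0.065,   0.04 ,  -0.   ]), 'eef_pos': array([ 0.261, -0.649,  0.238]), 'ee_rot': array([[ 0.928,  0.374, -0.   ],
       [ 0.374, -0.928,  0.001],
       [ 0.   , -0.001, -1.   ]]), 'force': array([-0.094,  0.265, -1.132]), 'wrist_torque': array([-0.039, -0.022, -0.024]), 'opening': 0.0914169089835854}
```

View pics/scene0.png

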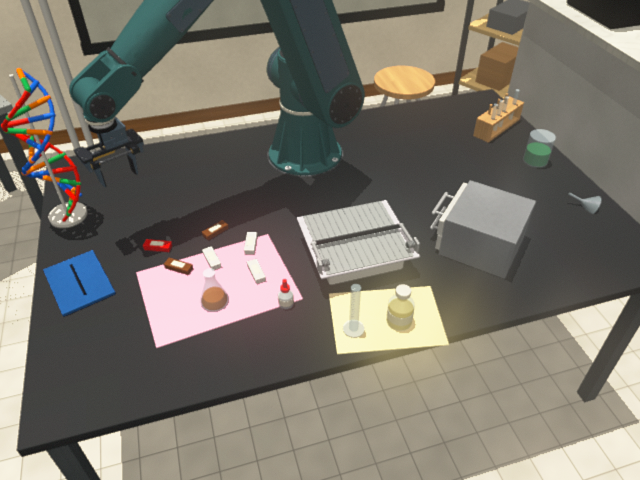

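View pics/top0.png

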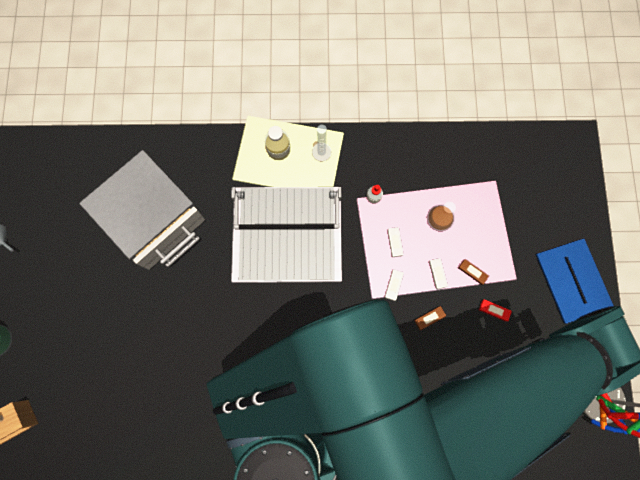

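The pictures show three white boxes, at top-view pixels (395,242), (394,285) and (437,273). The look-alikes are brown at (473,271) and (431,317), and red at (496,310). The rocker is at about (287,235), the cabinet at (145,215) with its handle at (182,247), the dropper at (375,193) and the flask at (441,216).

```bash
cat > h.py <<'E'
from station import ctrl
import cv2,numpy as np
np.set_printoptions(precision=4,suppress=True)
def px2w(n,u,v,z):
    m=ctrl.camera_model(n);K=m["K"];T=m["cam_to_world"]
    d=T[:3,:3]@np.array([(u-K[0,2])/K[0,0],-(v-K[1,2])/K[1,1],-1]);o=T[:3,3]
    return o+d*(z-o[2])/d[2]
def w2px(n,p):
    m=ctrl.camera_model(n);K=m["K"];T=m["cam_to_world"]
    c=T[:3,:3].T@(np.asarray(p)-T[:3,3]);return np.array([K[0,2]+K[0,0]*c[0]/-c[2],K[1,2]-K[1,1]*c[1]/-c[2]])
def crop(n,x0,y0,x1,y1,k,out):
    im=ctrl.grab_frame(n)[y0:y1,x0:x1];im=cv2.resize(im,None,fx=k,fy=k,interpolation=cv2.INTER_CUBIC)
    for x in range((x0//10+1)*10,x1,10): cv2.line(im,((x-x0)*k,0),((x-x0)*k,8 if x%50 else 20),(0,255,0),1)
    for y in range((y0//10+1)*10,y1,10): cv2.line(im,(0,(y-y0)*k),(8 if y%50 else 20,(y-y0)*k),(0,255,0),1)
    cv2.imwrite("pics/"+out,im)
def st():
    s=ctrl.read_state();print("t",round(s["time"],2),"p",s["eef_pos"],"F",s["force"],"op",round(s["opening"],4));print(s["ee_rot"]);return s
E
python3 - <<'E'
from h import *
crop("top",225,180,465,310,3,"a.png"); crop("top",75,145,215,275,4,"b.png")
E
```

```text
(no output)
```

View pics/a.png

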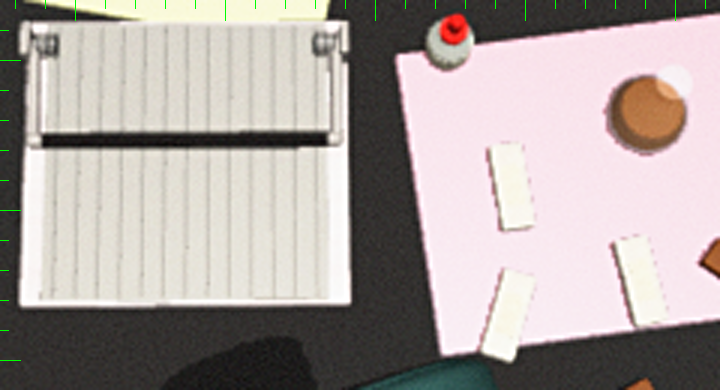

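View pics/b.png

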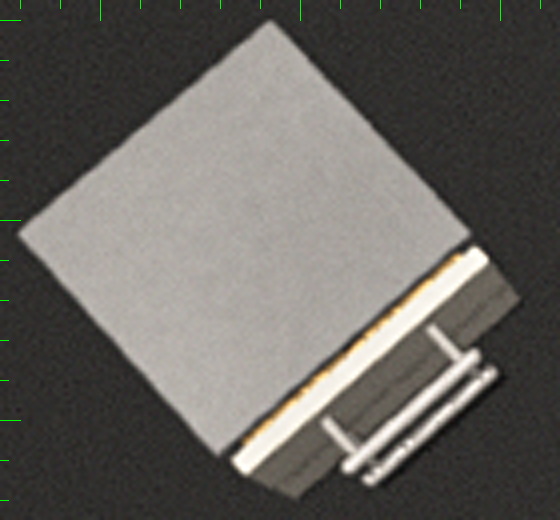

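Run:
```python
from h import *
A=lambda x,y,z:px2w("top",225+(x-1)/3,180+(y-1)/3,z)
B=lambda x,y,z:px2w("top",75+(x-1.5)/4,145+(y-1.5)/4,z)
for nm,c in dict(A=[(490,144),(520,143),(504,229),(534,226)],B=[(505,268),(536,274),(482,352),(513,361)],C=[(613,240),(646,236),(633,326),(665,320)]).items():
    p=np.array([A(*q,.02) for q in c]);d=p[0]+p[1]-p[2]-p[3]
    print(nm,p.mean(0),"yaw",np.degrees(np.arctan2(d[1],d[0])),"len",np.linalg.norm(d)/2,"w",np.linalg.norm(p[0]-p[1]))
print("bar ends",A(28,141,.102),A(343,139,.102))
print("front",A(20,305,.085),A(350,304,.085),"back",A(22,22,.085),A(349,22,.085))
print("arms piv",A(40,45,.107),A(327,43,.107))
h1,h2=B(347,467,.106),B(474,356,.106);print("handle",h1,h2,(h1+h2)/2,np.linalg.norm(h1-h2))
c=[B(*q,.144) for q in[(270,20),(18,234),(218,455),(470,236)]]
print(np.array(c)); 
for a,b in((0,1),(1,2),(2,3),(3,0)):
    d=c[b]-c[a];print(np.linalg.norm(d),np.degrees(np.arctan2(d[1],d[0])))
d=h2-h1;print("handle dir",np.degrees(np.arctan2(d[1],d[0])))
for n,p in dict(dropper=A(449,45,.05),flask=A(648,115,.03)).items():print(n,p)
```

```text
A [ 0.5672 -0.3103  0.02  ] yaw 6.92340952815001 len 0.08341847039100737 w 0.029070714579367513
B [ 0.4433 -0.3024  0.02  ] yaw -17.195971422949196 len 0.0847962650592716 w 0.02986237542393373
C [ 0.4736 -0.4273  0.02  ] yaw 9.566940844110954 len 0.0828797840775746 w 0.031944442856286455
bar ends [0.5959 0.1425 0.102 ] [ 0.5945 -0.1456  0.102 ]
front [0.4473 0.149  0.085 ] [ 0.4448 -0.1497  0.085 ] back [0.7155 0.1536 0.085 ] [ 0.7121 -0.154   0.085 ]
arms piv [0.6858 0.1327 0.107 ] [ 0.6848 -0.1323  0.107 ]
handle [0.5007 0.3353 0.106 ] [0.5766 0.2528 0.106 ] [0.5387 0.294  0.106 ] 0.11209469737019567
[[0.8064 0.3931 0.144 ]
 [0.6553 0.553  0.144 ]
 [0.5027 0.409  0.144 ]
 [0.6505 0.2496 0.144 ]]
0.22005199929573835 133.3854776594015
0.20982285492417338 -136.65180993556632
0.2173618919292233 -47.16762982337579
0.21194007690374145 42.61855931437552
handle dir -47.38462529832687
dropper [ 0.6993 -0.2511  0.05  ]
flask [ 0.6329 -0.443   0.03  ]
```

```bash
python3 -m pendant '{"hand":[1,1,1,1,1,1,1,1,0.33,0.33,0.33],"dp":[[0,0,0],[0,0,0],[0,0,0],[0,0,0],[0,0,0],[0,0,0],[0,0,0],[0,0,0],[0,0,0],[0,0,0],[0,0,0]],"delta_rot":[[0,0,-10.1],[0,0,-10.1],[0,0,-10.1],[0,0,-10.1],[0,0,-10.1],[0,0,-10.1],[0,0,-10.1],[0,0,-10.1],[0,0,-10.1],[0,0,-10.1],[0,0,-10]]}'
python3 -m pendant '{"hand":[0.33,0.33,0.33,0.33,0.33,0.33,0.33,0.33,0.33],"dp":[[7,56,-5],[7,56,-5],[7,56,-5],[7,56,-5],[7,56,0],[7,56,0],[7,56,0],[7,56,0],[0,0,0]],"delta_rot":[[0,0,0],[0,0,0],[0,0,0],[0,0,0],[0,0,0],[0,0,0],[0,0,0],[0,0,0],[0,0,0]]}'
python3 -c "
from h import *
st();print(ctrl.read_state()['joints'])"
```

```text
time: 1.58
eef_pos: [0.2614, -0.6493, 0.2387]
ee_rot: [[-0.685, 0.728, -0.0], [0.728, 0.685, 0.0], [0.0, 0.0, -1.0]]
force: [-0.6, -0.1, 0.5]
opening: 0.0642
time: 2.7
eef_pos: [0.5531, -0.3006, 0.2589]
ee_rot: [[-0.684, 0.73, 0.0], [0.73, 0.684, 0.0], [0.0, 0.0, -1.0]]
force: [0.0, 0.0, -0.5]
opening: 0.0302
t 2.7 p [ 0.5531 -0.3006  0.2589] F [ 0.0353  0.0086 -0.5304] op 0.0302
[[-0.6837  0.7297  0.0002]
 [ 0.7297  0.6837  0.0002]
 [ 0.      0.0003 -1.    ]]
[-0.535   0.2473  1.8706  0.0004  1.0236 -1.2881]
```

```bash
python3 -m pendant '{"hand":[0.33,0.33,0.33,0.33,0.33,0.33,0.33,0.33,0.33,0.33,0.33],"dp":[[44,40,0],[44,40,0],[45,40,0],[44,39,0],[44,39,0],[44,40,0],[45,40,0],[44,39,0],[45,40,0],[44,39,0],[0,0,0]],"delta_rot":[[0,0,0],[0,0,0],[0,0,0],[0,0,0],[0,0,0],[0,0,0],[0,0,0],[0,0,0],[0,0,0],[0,0,0],[0,0,0]]}'
python3 -m pendant '{"hand":[0.33,0.33,0.33,0.33,0.33],"dp":[[0,0,40],[0,0,40],[0,0,20],[0,0,10],[0,0,0]],"delta_rot":[[0,0,0],[0,0,0],[0,0,0],[0,0,0],[0,0,0]]}'
python3 - <<'E'
from h import *
st();crop("scene",380,140,570,290,4,"c.png")
E
```

```text
time: 4.08
eef_pos: [0.5394, 0.2932, 0.2588]
ee_rot: [[-0.683, 0.73, 0.0], [0.73, 0.683, 0.0], [0.0, 0.0, -1.0]]
force: [0.1, 0.5, -0.2]
opening: 0.0296
time: 4.7
eef_pos: [0.5399, 0.2906, 0.1492]
ee_rot: [[-0.681, 0.732, 0.0], [0.732, 0.681, 0.0], [-0.0, 0.0, -1.0]]
force: [-0.1, -0.9, 0.3]
opening: 0.0299
t 4.7 p [0.5399 0.2906 0.1492] F [-0.0574 -0.8897  0.2693] op 0.0299
[[-0.6809  0.7324  0.0001]
 [ 0.7324  0.6809  0.    ]
 [-0.      0.0001 -1.    ]]
```

View pics/c.png

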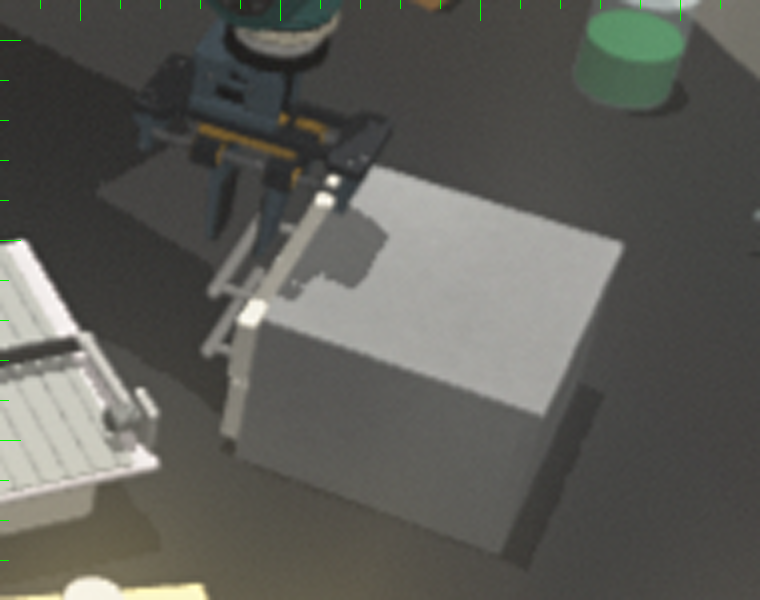

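The picture shows the fingers straddling the upper handle, with the rear finger between the handle and the drawer front at about crop (268,240). Next: descend, close and pull.

```bash
python3 -m pendant '{"hand":[0.33,0.33,0.33,0.33,0,0,0,0],"dp":[[0,1,10],[0,0,10],[0,0,10],[0,0,5],[0,0,0],[0,0,0],[0,0,0],[0,0,0]],"delta_rot":[[0,0,0],[0,0,0],[0,0,0],[0,0,0],[0,0,0],[0,0,0],[0,0,0],[0,0,0]]}'
python3 -m pendant '{"hand":[0,0,0,0,0,0,0,0,0,0,0,0],"dp":[[0,-8,0],[0,-15,0],[0,-15,0],[0,-15,0],[0,-15,0],[0,-15,0],[0,-15,0],[0,-15,0],[0,-15,0],[0,-14,0],[0,-9,0],[0,0,0]],"delta_rot":[[0,0,0],[0,0,0],[0,0,0],[0,0,0],[0,0,0],[0,0,0],[0,0,0],[0,0,0],[0,0,0],[0,0,0],[0,0,0],[0,0,0]]}'
```

```text
time: 5.75
eef_pos: [0.5403, 0.2916, 0.1142]
ee_rot: [[-0.681, 0.732, 0.0], [0.732, 0.681, 0.0], [-0.0, 0.0, -1.0]]
force: [0.6, -1.7, -0.0]
opening: 0.0098
time: 7.25
eef_pos: [0.4299, 0.1885, 0.1142]
ee_rot: [[-0.681, 0.732, 0.002], [0.732, 0.681, 0.001], [-0.001, 0.002, -1.0]]
force: [7.7, 0.2, -0.8]
opening: 0.0102
```

```bash
python3 -m pendant '{"hand":[0.33,0.33,0.33,0.33,0.33,0.33,0.33],"dp":[[0,0,0],[0,0,0],[0,0,-20],[0,0,-40],[0,0,-40],[0,0,-40],[0,0,0]],"delta_rot":[[0,0,0],[0,0,0],[0,0,0],[0,0,0],[0,0,0],[0,0,0],[0,0,0]]}'
python3 -m pendant '{"hand":[0.6,0.6,0.6,0.6,0.6,0.6,0.6],"dp":[[-50,-29,0],[-50,-29,0],[-50,-29,0],[-50,-29,0],[-50,-29,0],[-50,-29,0],[-50,-29,0]],"delta_rot":[[0,0,0],[0,0,0],[0,0,0],[0,0,0],[0,0,0],[0,0,0],[0,0,0]]}'
python3 -m pendant '{"hand":[0.6,0.6,0.6,0.6,0.6,0.6,0.6,0.6,0.6,0.6],"dp":[[0,0,0],[0,0,0],[0,0,0],[0,0,0],[0,0,0],[0,0,0],[0,0,0],[0,0,0],[0,0,0],[0,0,0]],"delta_rot":[[0,0,10],[0,0,10],[0,0,10],[0,0,10],[0,0,10],[0,0,10],[0,0,10],[0,0,10],[0,0,10],[0,0,0]]}'
python3 - <<'E'
from h import *
st();crop("top",100,170,270,310,4,"d.png")
E
```

```text
time: 8.12
eef_pos: [0.4305, 0.1891, 0.2563]
ee_rot: [[-0.681, 0.732, 0.004], [0.732, 0.681, 0.002], [-0.001, 0.004, -1.0]]
force: [0.1, -0.4, -1.3]
opening: 0.0302
time: 9.0
eef_pos: [0.5188, -0.2075, 0.2523]
ee_rot: [[-0.681, 0.732, -0.002], [0.732, 0.681, 0.001], [0.002, -0.001, -1.0]]
force: [0.9, 0.9, -0.2]
opening: 0.0548
time: 10.25
eef_pos: [0.5187, -0.2055, 0.2525]
ee_rot: [[0.731, 0.682, -0.002], [0.682, -0.731, 0.001], [-0.001, -0.002, -1.0]]
force: [-1.1, 0.8, -0.2]
opening: 0.0546
t 10.25 p [ 0.5187 -0.2055  0.2525] F [-1.0715  0.8081 -0.1911] op 0.0546
[[ 0.7314  0.6819 -0.002 ]
 [ 0.6819 -0.7314  0.001 ]
 [-0.0008 -0.002  -1.    ]]
```

View pics/d.png

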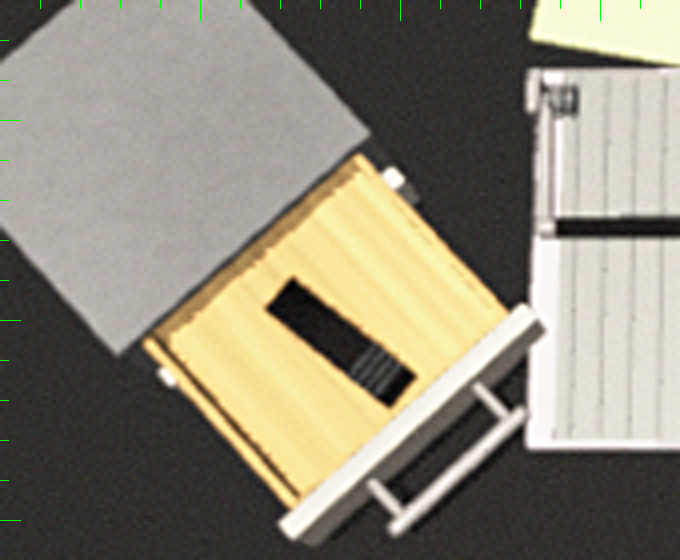

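The drawer is open, and the wedge lies with its thin end at crop (280,293) and its heel end at (402,392).

Run:
```python
from h import *
B=lambda x,y,z:px2w("top",100+(x-1.5)/4,170+(y-1.5)/4,z)
t=(B(266,308,.085)+B(293,278,.085))/2; e=(B(389,407,.118)+B(416,377,.118))/2
print(t,e,np.linalg.norm((t-e)[:2]))
d=(t-e)[:2];y=np.degrees(np.arctan2(d[1],d[0]));u=d/np.linalg.norm(d);print("yaw",y,"grasp@-40",e[:2]+u*.014,"origin",e[:2]+u*.054)
print("wall thick side/hd",B(288,527,.12),B(537,318,.12), B(395,527,.106),B(520,416,.106))
s=st();R=s["ee_rot"];yaw=np.degrees(np.arctan2(R[1,0],R[0,0]));print("tool yaw",yaw)
p=np.r_[e[:2]+u*.014,.17];print("tool d mm",1000*R.T@(p-s["eef_pos"]))
```

```text
[0.5561 0.3219 0.085 ] [0.4804 0.2272 0.118 ] 0.12124229398347816
yaw 51.32768707268626 grasp@-40 [0.4891 0.2382] origin [0.5141 0.2694]
wall thick side/hd [0.3911 0.2986 0.12  ] [0.5293 0.1385 0.12  ] [0.3917 0.2316 0.106 ] [0.4652 0.1506 0.106 ]
t 10.3 p [ 0.5189 -0.2055  0.2528] F [-0.7343 -0.3515 -0.4768] op 0.0548
[[ 0.7295  0.684  -0.0016]
 [ 0.684  -0.7295  0.0008]
 [-0.0007 -0.0017 -1.    ]]
tool yaw 43.15773426053945
tool d mm [ 281.8441 -343.8576   83.1796]
```

```bash
python3 -m pendant '{"hand":[0.6,0.6,0.6,0.6,0.6,0.6,0.6,0.6,0.6,0.6],"dp":[[0,0,0],[42,-38,0],[42,-38,0],[42,-37,0],[42,-38,0],[42,-37,0],[42,-38,0],[41,-37,0],[41,-38,0],[0,0,0]],"delta_rot":[[0,0,-8],[0,0,0],[0,0,0],[0,0,0],[0,0,0],[0,0,0],[0,0,0],[0,0,0],[0,0,0],[0,0,0]]}'
python3 -m pendant '{"hand":[0.6,0.6,0.6,0.6,0.6,0.6],"dp":[[0,0,40],[0,0,40],[0,0,30],[0,0,20],[0,0,10],[0,0,0]],"delta_rot":[[0,0,0],[0,0,0],[0,0,0],[0,0,0],[0,0,0],[0,0,0]]}'
```

```text
time: 11.55
eef_pos: [0.4955, 0.246, 0.2534]
ee_rot: [[0.624, 0.781, -0.001], [0.781, -0.624, 0.0], [-0.0, -0.001, -1.0]]
force: [-0.4, -0.2, 0.2]
opening: 0.0548
time: 12.3
eef_pos: [0.4963, 0.243, 0.1139]
ee_rot: [[0.63, 0.777, -0.0], [0.777, -0.63, -0.0], [-0.0, -0.0, -1.0]]
force: [0.5, -0.2, 0.7]
opening: 0.0546
```

```bash
python3 -m pendant '{"hand":[0.6,0,0,0,0,0],"dp":[[0,0,3],[0,0,0],[0,0,0],[0,0,0],[0,0,0],[0,0,0]],"delta_rot":[[0,0,0],[0,0,0],[0,0,0],[0,0,0],[0,0,0],[0,0,0]]}'
python3 -m pendant '{"hand":[0,0,0,0,0,0],"dp":[[0,0,-20],[0,0,-30],[0,0,-40],[0,0,-40],[0,0,-10],[0,0,0]],"delta_rot":[[0,0,0],[0,0,0],[0,0,0],[0,0,0],[0,0,0],[0,0,0]]}'
python3 - <<'E'
from h import *
s=st();R=s["ee_rot"];print(np.degrees(np.arctan2(R[1,0],R[0,0])),s["joints"])
# gripped? compare on images
crop("scene",380,130,520,250,5,"e.png")
E
```

```text
time: 13.05
eef_pos: [0.4964, 0.2433, 0.1113]
ee_rot: [[0.63, 0.776, 0.0], [0.776, -0.63, 0.0], [0.0, 0.0, -1.0]]
force: [-1.8, 0.2, 6.0]
opening: 0.0299
time: 13.8
eef_pos: [0.4962, 0.2432, 0.2514]
ee_rot: [[0.63, 0.776, 0.001], [0.776, -0.63, 0.0], [0.001, 0.0, -1.0]]
force: [-1.3, -0.6, -1.3]
opening: 0.0297
t 13.8 p [0.4962 0.2432 0.2514] F [-1.2507 -0.6391 -1.3204] op 0.0297
[[ 0.6302  0.7764  0.0009]
 [ 0.7764 -0.6302  0.0004]
 [ 0.0009  0.0005 -1.    ]]
50.93318719494792 [ 0.4135  0.1312  2.0267 -0.      0.9827  1.0953]
```

View pics/e.png

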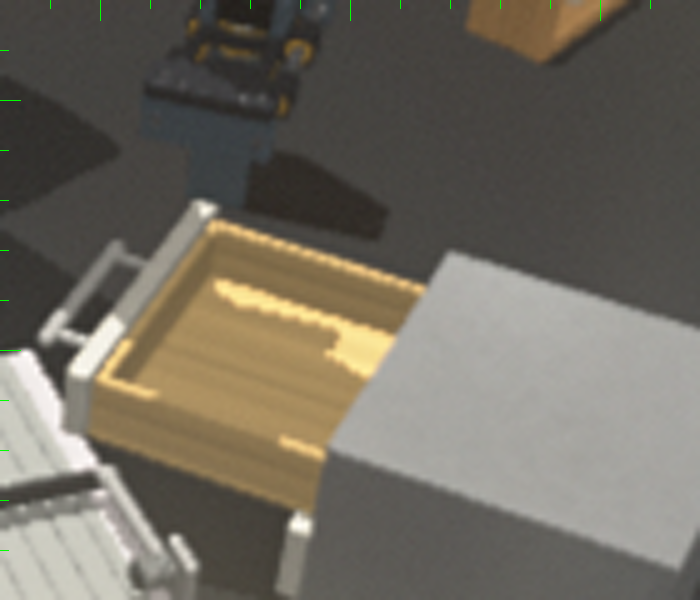

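The drawer is empty and the jaws are 30 mm apart, so the wedge is held.

```bash
python3 -m pendant '{"hand":[0,0,0,0,0,0,0,0,0,0],"dp":[[0,0,0],[0,0,0],[0,0,0],[0,0,0],[0,0,0],[-4,39,0],[-4,39,0],[-4,39,0],[-3,39,0],[0,0,0]],"delta_rot":[[0,0,10.2],[0,0,10.2],[0,0,10.2],[0,0,10.2],[0,0,10.2],[0,0,0],[0,0,0],[0,0,0],[0,0,0],[0,0,0]]}'
python3 -m pendant '{"hand":[0,0,0,0,0,0],"dp":[[0,0,40],[0,0,40],[0,0,30],[0,0,15],[0,0,0],[0,0,0]],"delta_rot":[[0,0,0],[0,0,0],[0,0,0],[0,0,0],[0,0,0],[0,0,0]]}'
python3 - <<'E'
from h import *
s=st();R=s["ee_rot"];print(np.degrees(np.arctan2(R[1,0],R[0,0])))
crop("scene",310,180,440,280,6,"f.png")
E
```

```text
time: 15.1
eef_pos: [0.4801, 0.0854, 0.2494]
ee_rot: [[1.0, -0.004, -0.003], [-0.004, -1.0, -0.0], [-0.003, 0.0, -1.0]]
force: [0.2, 0.6, -0.7]
opening: 0.0299
time: 15.85
eef_pos: [0.4817, 0.0875, 0.1268]
ee_rot: [[1.0, -0.001, 0.001], [-0.001, -1.0, 0.0], [0.001, -0.0, -1.0]]
force: [0.4, -0.0, -0.4]
opening: 0.0295
t 15.85 p [0.4817 0.0875 0.1268] F [ 0.4084 -0.0256 -0.4487] op 0.0295
[[ 1.     -0.001   0.0011]
 [-0.001  -1.      0.0002]
 [ 0.0011 -0.0002 -1.    ]]
-0.058665350022784835
```

View pics/f.png

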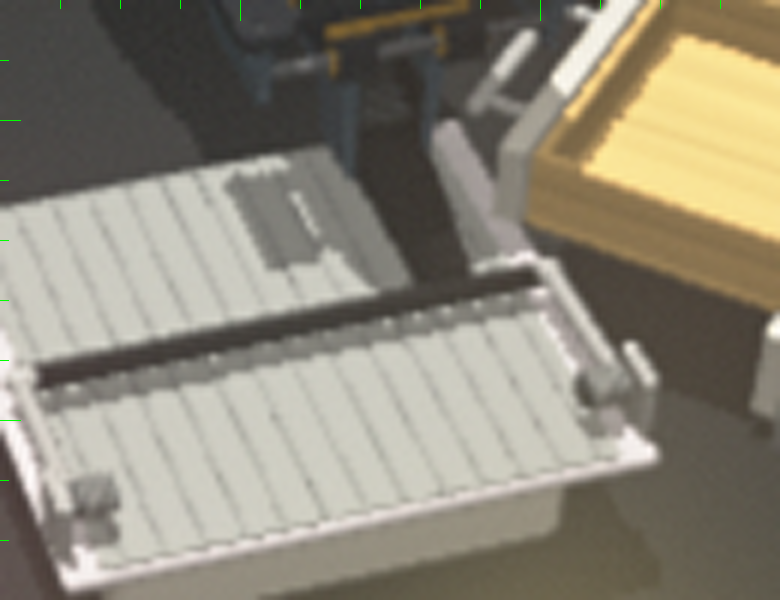

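Run:
```python
from h import *
f=lambda p:(w2px("scene",p)-[310,180])*6+2.5
for o in(.092,.099,.106): print(o,f([.4817+o,.1025,.100]),f([.4817+o,.0725,.100]))
print("rod axis ends",f([.595,.1375,.102]),f([.595,-.1405,.102]),"front bottom edge rod",f([.588,.0875,.099]))
print("heel front top",f([.4817+.017,.0725,.134]),f([.4817-.015,.0725,.134]))
```

```text
0.092 [468.9434 263.8679] [413.5998 275.4214]
0.099 [474.1189 272.6538] [418.6327 284.275 ]
0.106 [479.3248 281.4912] [423.6953 293.1806]
rod axis ends [549.6916 274.1975] [ 20.1643 385.7432] front bottom edge rod [451.6382 289.1841]
heel front top [365.125  133.1344] [343.5069  95.8453]
```

```bash
python3 -m pendant '{"hand":[0,0,0,0],"dp":[[0,0,6],[0,0,5],[0,0,2],[0,0,0]],"delta_rot":[[0,0,0],[0,0,0],[0,0,0],[0,0,0]]}'
python3 -m pendant '{"hand":[0,0,0,0,0,0],"dp":[[10,0,0],[10,0,0],[10,0,0],[8,0,0],[8,0,0],[0,0,0]],"delta_rot":[[0,0,0],[0,0,0],[0,0,0],[0,0,0],[0,0,0],[0,0,0]]}'
```

```text
time: 16.4
eef_pos: [0.4814, 0.0872, 0.1136]
ee_rot: [[1.0, -0.001, -0.0], [-0.001, -1.0, -0.0], [-0.0, 0.0, -1.0]]
force: [-6.6, -0.7, 19.2]
opening: 0.0298
time: 17.15
eef_pos: [0.526, 0.0871, 0.113]
ee_rot: [[1.0, -0.001, -0.003], [-0.001, -1.0, -0.0], [-0.003, 0.0, -1.0]]
force: [-9.9, -0.7, 17.4]
opening: 0.0298
```

```bash
python3 -m pendant '{"hand":[0,0,0,0,0,0,0],"dp":[[6,0,-0.5],[7,0,0],[7,0,0],[6,0,0],[6,0,0],[6,0,0],[0,0,0]],"delta_rot":[[0,0,0],[0,0,0],[0,0,0],[0,0,0],[0,0,0],[0,0,0],[0,0,0]]}'
python3 - <<'E'
from h import *
s=st()
crop("scene",310,180,440,280,6,"g.png")
E
```

```text
time: 18.02
eef_pos: [0.5645, 0.087, 0.113]
ee_rot: [[1.0, -0.001, -0.002], [-0.001, -1.0, -0.0], [-0.002, 0.0, -1.0]]
force: [-3.5, 0.7, 1.0]
opening: 0.0294
t 18.02 p [0.5645 0.087  0.113 ] F [-3.5247  0.6874  1.0474] op 0.0294
[[ 1.     -0.0013 -0.0017]
 [-0.0013 -1.     -0.0002]
 [-0.0017  0.0002 -1.    ]]
```

View pics/g.png

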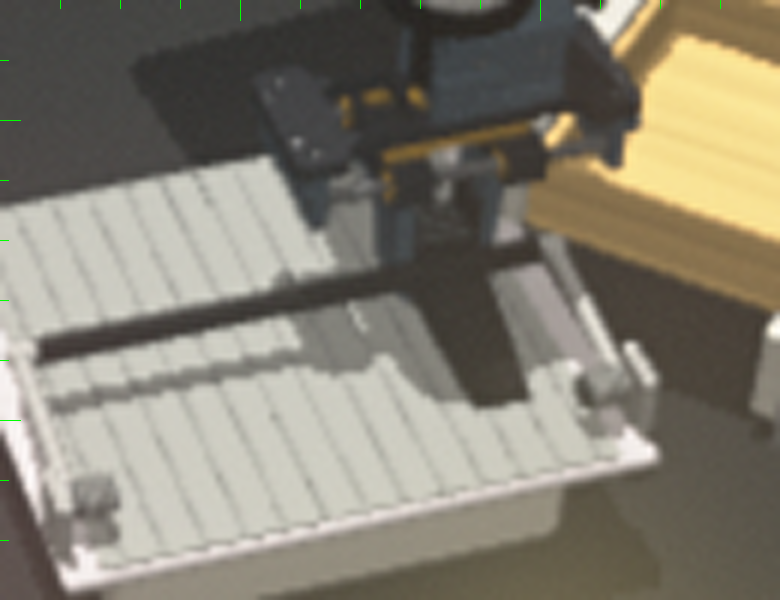

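The bar now stands raised on the wedge; the wedge's thin end pokes out behind the rod at crop (503,402).

```bash
python3 -m pendant '{"hand":[0.45,0.45,0.45,0.45,0.45,0.45,0.45,0.45,0.45],"dp":[[0,0,0],[0,0,0],[0,0,0],[0,0,-10],[0,0,-30],[0,0,-40],[0,0,-50],[0,0,-20],[0,0,0]],"delta_rot":[[0,0,0],[0,0,0],[0,0,0],[0,0,0],[0,0,0],[0,0,0],[0,0,0],[0,0,0],[0,0,0]]}'
python3 - <<'E'
from h import *
s=st()
a=ctrl.grab_frame("scene")[180:280,310:440];b=ctrl.grab_frame("top")[220:310,345:465]
a=cv2.resize(a,(520,400),interpolation=2);b=cv2.resize(b,(240*2,180*2),interpolation=2)
im=np.zeros((400,1000,3),np.uint8);im[:,:520]=a;im[:360,520:]=b;cv2.imwrite("pics/i.png",im[:, 200:])
f=lambda p:(w2px("scene",p)-[310,180])*4+1.5-[200,0]
print(f([.6635,.072,.087]),f([.6635,.102,.087]))
E
```

```text
time: 19.2
eef_pos: [0.5656, 0.0872, 0.2648]
ee_rot: [[1.0, -0.001, 0.003], [-0.001, -1.0, 0.0], [0.003, -0.0, -1.0]]
force: [-0.4, -0.0, -0.3]
opening: 0.0411
t 19.2 p [0.5656 0.0872 0.2648] F [-0.3849 -0.0119 -0.3489] op 0.0411
[[ 1.     -0.0012  0.0026]
 [-0.0012 -1.      0.0003]
 [ 0.0026 -0.0003 -1.    ]]
[118.1172 274.842 ] [156.0765 266.5222]
```

View pics/i.png

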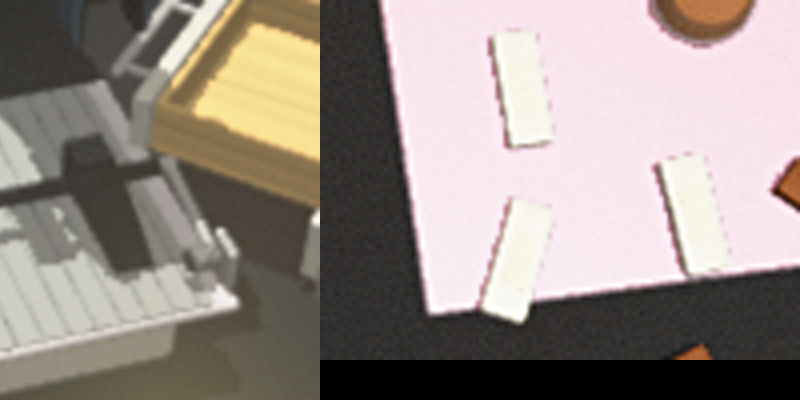

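The wedge holds the bar by itself, with its thin end where predicted. The boxes haven't moved: A is at top-view pixel (395,242).

```bash
cat >> h.py <<'E'
def boxes():
    im=ctrl.grab_frame("top");h=cv2.cvtColor(im,cv2.COLOR_BGR2HSV)
    m=((h[...,1]<32)&(h[...,2]>190)).astype(np.uint8);m[:, :350]=0;m[:205]=0;m[345:]=0
    for c in cv2.findContours(m,0,1)[0]:
        if 150<cv2.contourArea(c)<900:
            q=cv2.boxPoints(cv2.minAreaRect(c));p=np.array([px2w("top",*x,.016)[:2] for x in q])
            d=max([p[1]-p[0],p[2]-p[1]],key=np.linalg.norm);d=d*np.sign(d[0]);y=np.arctan2(d[1],d[0])
            c0=p.mean(0);print("box px",q.mean(0),"ctr",c0,"yaw",round(np.degrees(y),1),"len",np.linalg.norm(d),"grasp",c0-.026*d/np.linalg.norm(d))
E
python3 -m pendant '{"hand":[0.5,0.5,0.5,0.5,0.5,0.5,0.5,0.5,0.5,0.5],"dp":[[-3,50,0],[-3,50,0],[-3,50,0],[-3,50,0],[-3,50,0],[-3,50,0],[-3,50,0],[-3,50,0],[0,0,60],[0,0,60]],"delta_rot":[[0,0,0],[0,0,0],[0,0,0],[0,0,0],[0,0,0],[0,0,0],[0,0,0],[0,0,-7],[0,0,0],[0,0,0]]}'
python3 -c "
from h import *
boxes()
s=st();print(s['joints'])"
```

```text
time: 20.55
eef_pos: [0.5397, -0.3131, 0.1405]
ee_rot: [[0.993, 0.12, -0.001], [0.12, -0.993, 0.001], [-0.001, -0.001, -1.0]]
force: [0.9, -0.2, -1.2]
opening: 0.046
box px [375.  213.5] ctr [ 0.6525 -0.2549] yaw 89.4 len 0.09397885863519548 grasp [ 0.6522 -0.2809]
t 20.6 p [ 0.5359 -0.3104  0.1324] F [-7.0283  4.4273 -8.6999] op 0.0454
[[ 0.9927  0.1199 -0.0097]
 [ 0.12   -0.9928  0.0061]
 [-0.0089 -0.0072 -0.9999]]
[-0.5627  0.402   1.9357 -0.      0.8154  0.8879]
```

```bash
python3 -m pendant '{"hand":[0.5,0.5,0.5,0.5,0.5],"dp":[[4,0,40],[0,0,40],[0,0,20],[0,0,0],[0,0,0]],"delta_rot":[[0,0,0],[0,0,0],[0,0,0],[0,0,0],[0,0,0]]}'
python3 -c "
from h import *
st();crop('scene',190,180,330,300,5,'j.png')"
```

```text
time: 21.22
eef_pos: [0.5453, -0.3128, 0.0448]
ee_rot: [[0.993, 0.121, 0.001], [0.121, -0.993, -0.001], [0.001, 0.001, -1.0]]
force: [0.8, 0.3, -0.1]
opening: 0.0454
t 21.23 p [ 0.5453 -0.3128  0.0448] F [ 0.8217  0.3175 -0.1106] op 0.0454
[[ 0.9927  0.1207  0.0012]
 [ 0.1207 -0.9927 -0.0007]
 [ 0.0011  0.0009 -1.    ]]
```

View pics/j.png

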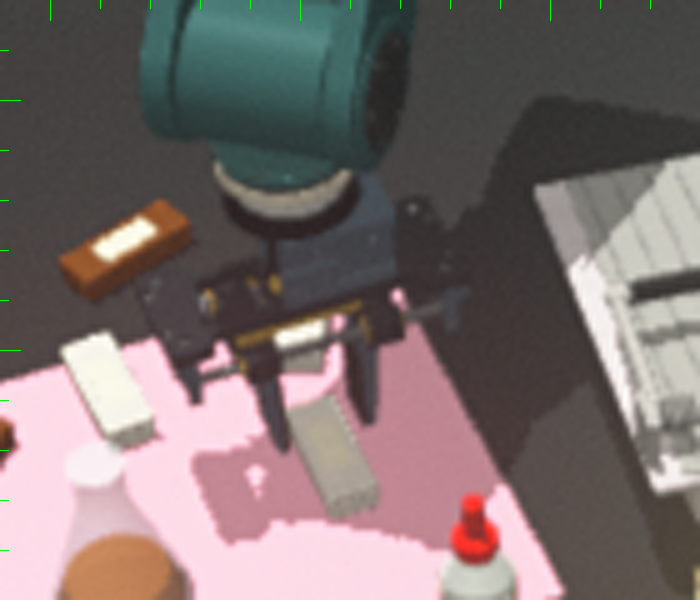

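The jaws straddle box A's near end, with the box at crop (330,450).

```bash
python3 -m pendant '{"hand":[0.5,0.5,0.5,0,0,0,0],"dp":[[-4,0,10],[0,0,8],[0,0,0],[0,0,0],[0,0,0],[0,0,0],[0,0,0]],"delta_rot":[[0,0,0],[0,0,0],[0,0,0],[0,0,0],[0,0,0],[0,0,0],[0,0,0]]}'
python3 -m pendant '{"hand":[0,0,0,0,0,0,0,0,0,0,0,0],"dp":[[0,0,-20],[0,0,-50],[0,0,-50],[0,0,-50],[0,0,-10],[-10,-55,0],[-10,-55,0],[-10,-55,0],[-10,-55,0],[-10,-55,0],[-10,-55,0],[0,0,0]],"delta_rot":[[0,0,0],[0,0,0],[0,0,7],[0,0,0],[0,0,0],[0,0,0],[0,0,0],[0,0,0],[0,0,0],[0,0,0],[0,0,0],[0,0,0]]}'
```

```text
time: 22.15
eef_pos: [0.5405, -0.3128, 0.0253]
ee_rot: [[0.993, 0.121, -0.0], [0.121, -0.993, 0.0], [-0.0, -0.0, -1.0]]
force: [0.4, 0.2, -0.2]
opening: 0.0318
time: 23.65
eef_pos: [0.4797, 0.0199, 0.2052]
ee_rot: [[1.0, 0.003, -0.001], [0.003, -1.0, 0.0], [-0.001, -0.0, -1.0]]
force: [-0.1, -0.7, -0.5]
opening: 0.0315
```

```bash
python3 -m pendant '{"hand":[0,0,0,0,0,0,0,0,0,0,0,0],"dp":[[0,1,40],[0,0,35],[0,0,17],[0,0,0],[15,0,0],[15,0,0],[15,0,0],[15,0,0],[12,0,0],[12,0,0],[0,0,2],[0,0,0]],"delta_rot":[[0,0,0],[0,0,0],[0,0,0],[0,0,0],[0,0,0],[0,0,0],[0,0,0],[0,0,0],[0,0,0],[0,0,0],[0,0,0],[0,0,0]]}'
```

```text
time: 25.15
eef_pos: [0.5644, 0.0161, 0.111]
ee_rot: [[1.0, -0.001, -0.001], [-0.001, -1.0, -0.0], [-0.001, 0.0, -1.0]]
force: [0.1, -0.6, -0.8]
opening: 0.0319
```

```bash
python3 -m pendant '{"hand":[0.45,0.45,0.45,0.45,0.45,0.45,0.45,0.45],"dp":[[0,0,0],[0,0,0],[0,0,-10],[0,0,-40],[0,0,-40],[0,0,-40],[0,0,-10],[0,0,0]],"delta_rot":[[0,0,0],[0,0,0],[0,0,0],[0,0,0],[0,0,0],[0,0,0],[0,0,0],[0,0,0]]}'
python3 - <<'E'
from h import *
im=ctrl.grab_frame("top");h=cv2.cvtColor(im,cv2.COLOR_BGR2HSV)
for u,v in((394,285),(437,273),(415,260),(460,240)):print(u,v,h[v,u],im[v,u])
boxes()
crop("scene",310,180,440,280,6,"k.png")
E
```

```text
time: 26.15
eef_pos: [0.5651, 0.0161, 0.252]
ee_rot: [[1.0, -0.001, 0.001], [-0.001, -1.0, 0.0], [0.001, -0.0, -1.0]]
force: [0.7, -0.5, -0.0]
opening: 0.0409
394 285 [ 25  19 249] [230 246 249]
437 273 [ 25  18 250] [232 247 250]
415 260 [167  14 249] [241 235 249]
460 240 [169  22 248] [235 227 248]
```

View pics/k.png

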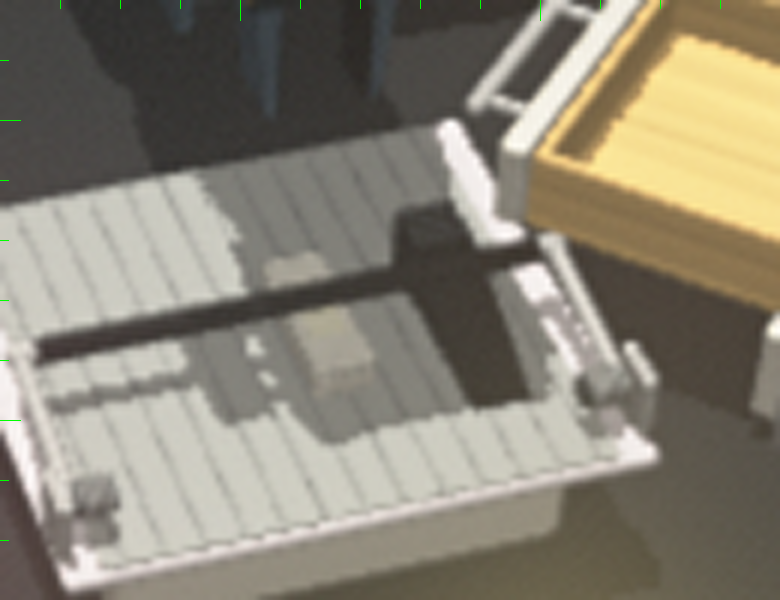

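Box A lies beneath the raised bar at crop (320,325).

```bash
sed -i 's/m=((h\[...,1\]<32)&(h\[...,2\]>190))/m=((h[...,1]<60)\&(h[...,0]>12)\&(h[...,0]<45)\&(h[...,2]>200))/' h.py; python3 -c "
from h import *
boxes();st()"
```

```text
box px [631.5 335. ] ctr [ 0.2936 -0.9588] yaw -7.9 len 0.049894437700536635 grasp [ 0.2678 -0.9552]
box px [394.1847 284.672 ] ctr [ 0.4426 -0.3025] yaw -18.4 len 0.08280800257703545 grasp [ 0.4179 -0.2943]
box px [438.4938 273.1017] ctr [ 0.4743 -0.4304] yaw 11.5 len 0.08333365677686057 grasp [ 0.4489 -0.4355]
t 26.35 p [0.5644 0.0161 0.2501] F [-0.335   0.1982  0.2792] op 0.0406
[[ 1.     -0.0012 -0.0021]
 [-0.0012 -1.      0.    ]
 [-0.0021 -0.     -1.    ]]
```

```bash
python3 -m pendant '{"hand":[0.5,0.5,0.5,0.5,0.5,0.5,0.5,0.5,0.5,0.5],"dp":[[-21,44,0],[-21,44,0],[-21,44,0],[-21,44,0],[-21,45,0],[-21,45,0],[-20,44,0],[0,0,0],[0,0,0],[0,0,0]],"delta_rot":[[0,0,0],[0,0,0],[0,0,0],[0,0,0],[0,0,0],[0,0,0],[0,0,0],[0,0,9],[0,0,9],[0,0,0]]}'
python3 -m pendant '{"hand":[0.5,0.5,0.5,0.5,0.5,0.5,0.5,0.5],"dp":[[0,0,50],[0,0,50],[0,0,50],[0,0,40],[0,0,20],[0,0,8],[0,0,0],[0,0,0]],"delta_rot":[[0,0,0],[0,0,0],[0,0,0],[0,0,0],[0,0,0],[0,0,0],[0,0,0],[0,0,0]]}'
```

```text
time: 27.6
eef_pos: [0.4183, -0.2936, 0.2506]
ee_rot: [[0.951, -0.309, -0.001], [-0.309, -0.951, 0.001], [-0.001, -0.0, -1.0]]
force: [0.5, -0.2, 0.2]
opening: 0.0456
time: 28.6
eef_pos: [0.4191, -0.294, 0.0343]
ee_rot: [[0.951, -0.309, 0.001], [-0.309, -0.951, -0.001], [0.001, 0.0, -1.0]]
force: [-0.6, 0.5, -0.3]
opening: 0.0458
```

```bash
python3 -m pendant '{"hand":[0.5,0.5,0,0,0,0],"dp":[[0,0,8],[0,0,0],[0,0,0],[0,0,0],[0,0,0],[0,0,0]],"delta_rot":[[0,0,0],[0,0,0],[0,0,0],[0,0,0],[0,0,0],[0,0,0]]}'
python3 -m pendant '{"hand":[0,0,0,0,0,0,0,0,0,0,0],"dp":[[0,0,-20],[0,0,-50],[0,0,-50],[0,0,-50],[0,0,-10],[12,-49,0],[12,-49,0],[12,-49,0],[12,-49,0],[12,-48,0],[0,0,0]],"delta_rot":[[0,0,0],[0,0,0],[0,0,-9],[0,0,-9],[0,0,0],[0,0,0],[0,0,0],[0,0,0],[0,0,0],[0,0,0],[0,0,0]]}'
```

```text
time: 29.35
eef_pos: [0.4185, -0.2937, 0.0254]
ee_rot: [[0.951, -0.31, -0.0], [-0.31, -0.951, 0.0], [-0.0, -0.0, -1.0]]
force: [0.3, 0.1, 0.4]
opening: 0.0316
time: 30.72
eef_pos: [0.4788, -0.0474, 0.2045]
ee_rot: [[1.0, 0.001, -0.001], [0.001, -1.0, 0.0], [-0.001, -0.0, -1.0]]
force: [-0.5, -0.3, -0.5]
opening: 0.032
```

```bash
python3 -m pendant '{"hand":[0,0,0,0,0,0,0,0,0,0,0,0],"dp":[[0,0,40],[0,0,34],[0,0,17],[0,0,0],[15,0,0],[15,0,0],[15,0,0],[15,0,0],[12,0,0],[13,0,0],[0,0,2],[0,0,0]],"delta_rot":[[0,0,0],[0,0,0],[0,0,0],[0,0,0],[0,0,0],[0,0,0],[0,0,0],[0,0,0],[0,0,0],[0,0,0],[0,0,0],[0,0,0]]}'
python3 -m pendant '{"hand":[0.45,0.45,0.45,0.45,0.45,0.45,0.45,0.45],"dp":[[0,0,0],[0,0,0],[0,0,-10],[0,0,-40],[0,0,-40],[0,0,-40],[0,0,-10],[0,0,0]],"delta_rot":[[0,0,0],[0,0,0],[0,0,0],[0,0,0],[0,0,0],[0,0,0],[0,0,0],[0,0,0]]}'
python3 -c "
from h import *
boxes();st()"
```

```text
time: 32.22
eef_pos: [0.5633, -0.0498, 0.112]
ee_rot: [[1.0, -0.001, -0.001], [-0.001, -1.0, 0.0], [-0.001, -0.0, -1.0]]
force: [-0.3, 0.5, 0.0]
opening: 0.0315
time: 33.22
eef_pos: [0.564, -0.0499, 0.253]
ee_rot: [[1.0, -0.001, 0.001], [-0.001, -1.0, -0.0], [0.001, 0.0, -1.0]]
force: [-0.3, 0.7, -0.7]
opening: 0.0413
box px [631.5 335. ] ctr [ 0.2936 -0.9588] yaw -7.9 len 0.049894437700536635 grasp [ 0.2678 -0.9552]
box px [438.4248 273.1283] ctr [ 0.4743 -0.4302] yaw 11.1 len 0.08328056736148667 grasp [ 0.4488 -0.4352]
t 33.27 p [ 0.5635 -0.0498  0.2519] F [ 1.276   0.5645 -1.5628] op 0.0408
[[ 1.     -0.0011 -0.0005]
 [-0.0011 -1.      0.0001]
 [-0.0005 -0.0001 -1.    ]]
```

```bash
python3 -m pendant '{"hand":[0.5,0.5,0.5,0.5,0.5,0.5,0.5,0.5,0.5,0.5],"dp":[[-14,48,0],[-14,48,0],[-14,48,0],[-14,48,0],[-14,48,0],[-15,48,0],[-15,48,0],[-15,48,0],[0,0,0],[0,0,0]],"delta_rot":[[0,0,0],[0,0,0],[0,0,0],[0,0,0],[0,0,0],[0,0,0],[0,0,0],[0,0,0],[0,0,-10.5],[0,0,0]]}'
python3 -m pendant '{"hand":[0.5,0.5,0.5,0.5,0.5,0.5,0.5,0.5],"dp":[[0,0,50],[0,0,50],[0,0,50],[0,0,40],[0,0,20],[0,0,8],[0,0,0],[0,0,0]],"delta_rot":[[0,0,0],[0,0,0],[0,0,0],[0,0,0],[0,0,0],[0,0,0],[0,0,0],[0,0,0]]}'
```

```text
time: 34.52
eef_pos: [0.4477, -0.4335, 0.2507]
ee_rot: [[0.984, 0.179, -0.002], [0.179, -0.984, 0.002], [-0.001, -0.002, -1.0]]
force: [0.5, 1.5, -0.4]
opening: 0.0458
time: 35.52
eef_pos: [0.4491, -0.4343, 0.0358]
ee_rot: [[0.984, 0.181, 0.001], [0.181, -0.984, -0.001], [0.001, 0.002, -1.0]]
force: [-0.8, 0.5, 0.7]
opening: 0.0457
```

```bash
python3 -m pendant '{"hand":[0.5,0.5,0,0,0,0],"dp":[[0,0,9],[0,0,0],[0,0,0],[0,0,0],[0,0,0],[0,0,0]],"delta_rot":[[0,0,0],[0,0,0],[0,0,0],[0,0,0],[0,0,0],[0,0,0]]}'
python3 -m pendant '{"hand":[0,0,0,0,0,0,0,0,0,0,0],"dp":[[0,0,-20],[0,0,-50],[0,0,-50],[0,0,-50],[0,0,-10],[5,-53,0],[5,-53,0],[5,-53,0],[5,-54,0],[5,-54,0],[5,-54,0]],"delta_rot":[[0,0,0],[0,0,0],[0,0,10.5],[0,0,0],[0,0,0],[0,0,0],[0,0,0],[0,0,0],[0,0,0],[0,0,0],[0,0,0]]}'
python3 -c "
from h import *
st()"
```

```text
time: 36.28
eef_pos: [0.4484, -0.4337, 0.0254]
ee_rot: [[0.983, 0.181, -0.0], [0.181, -0.983, 0.0], [-0.0, -0.0, -1.0]]
force: [-0.5, 0.4, -1.1]
opening: 0.0317
time: 37.65
eef_pos: [0.4783, -0.111, 0.2054]
ee_rot: [[1.0, -0.001, -0.0], [-0.001, -1.0, 0.0], [-0.0, -0.0, -1.0]]
force: [0.9, 0.1, 0.1]
opening: 0.0318
t 37.65 p [ 0.4783 -0.111   0.2054] F [0.8906 0.1306 0.0895] op 0.0318
[[ 1.     -0.0012 -0.0003]
 [-0.0012 -1.      0.0001]
 [-0.0003 -0.0001 -1.    ]]
```

```bash
python3 -m pendant '{"hand":[0,0,0,0,0,0,0,0,0,0,0,0],"dp":[[0,-1,40],[0,0,34],[0,0,17],[0,0,0],[15,0,0],[15,0,0],[15,0,0],[15,0,0],[12,0,0],[13,0,0],[0,0,2],[0,0,0]],"delta_rot":[[0,0,0],[0,0,0],[0,0,0],[0,0,0],[0,0,0],[0,0,0],[0,0,0],[0,0,0],[0,0,0],[0,0,0],[0,0,0],[0,0,0]]}'
python3 -m pendant '{"hand":[0.4,0.4,0.4,0.4,0.4,0.4,0.4,0.4],"dp":[[0,0,0],[0,0,0],[0,0,-10],[0,0,-40],[0,0,-40],[0,0,-40],[0,0,-10],[0,0,0]],"delta_rot":[[0,0,0],[0,0,0],[0,0,0],[0,0,0],[0,0,0],[0,0,0],[0,0,0],[0,0,0]]}'
python3 - <<'E'
from h import *
st();crop("scene",290,180,430,280,5,"l.png")
f=lambda p:(w2px("scene",p)-[290,180])*5+2
for y in(.016,-.05,-.1105): print("exp far end box", y, f([.632,y,.105]), "near",f([.548,y,.105]))
E
```

```text
time: 39.15
eef_pos: [0.5633, -0.1118, 0.1121]
ee_rot: [[1.0, -0.001, -0.001], [-0.001, -1.0, 0.0], [-0.001, -0.0, -1.0]]
force: [0.1, 0.9, -0.2]
opening: 0.0318
time: 40.15
eef_pos: [0.5639, -0.1119, 0.253]
ee_rot: [[1.0, -0.001, 0.001], [-0.001, -1.0, -0.0], [0.001, 0.0, -1.0]]
force: [-0.3, -0.8, -0.4]
opening: 0.0362
t 40.15 p [ 0.5639 -0.1119  0.253 ] F [-0.2611 -0.8406 -0.4314] op 0.0362
[[ 1.     -0.0012  0.0011]
 [-0.0012 -1.     -0.0003]
 [ 0.0011  0.0003 -1.    ]]
exp far end box 0.016 [390.9621 305.2962] near [342.7373 214.4947]
exp far end box -0.05 [284.1711 328.1588] near [239.3137 235.7781]
exp far end box -0.1105 [184.615  349.4724] near [142.9543 255.6077]
```

View pics/l.png

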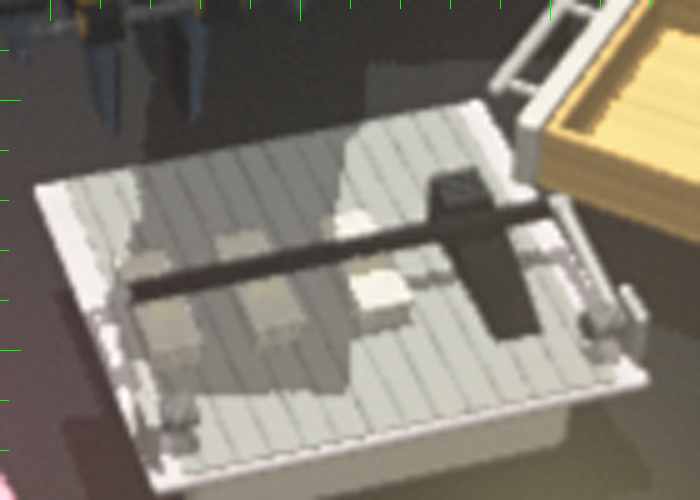

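All three boxes lie under the raised bar, at crop (165,305), (260,285) and (370,270), within a few pixels of where I expected them. Now for the wedge.

```bash
python3 -m pendant '{"hand":[0.45,0.45,0.45,0.45,0.45,0.45,0.45,0.45,0.45,0.45,0.45],"dp":[[0,-50,0],[0,-50,0],[0,-50,0],[0,-49,0],[0,0,0],[0,0,40],[0,0,40],[0,0,40],[0,0,14],[0,0,5],[0,0,0]],"delta_rot":[[0,0,0],[0,0,0],[0,0,0],[0,0,0],[0,0,0],[0,0,0],[0,0,0],[0,0,0],[0,0,0],[0,0,0],[0,0,0]]}'
python3 -m pendant '{"hand":[0,0,0,0,0],"dp":[[0,0,0],[0,0,0],[0,0,0],[0,0,0],[0,0,0]],"delta_rot":[[0,0,0],[0,0,0],[0,0,0],[0,0,0],[0,0,0]]}'
```

```text
time: 41.58
eef_pos: [0.5646, 0.087, 0.1141]
ee_rot: [[1.0, -0.001, 0.001], [-0.001, -1.0, 0.0], [0.001, -0.0, -1.0]]
force: [-0.4, -0.0, 0.2]
opening: 0.0409
time: 42.2
eef_pos: [0.5647, 0.0872, 0.1145]
ee_rot: [[1.0, -0.001, 0.002], [-0.001, -1.0, 0.0], [0.002, -0.0, -1.0]]
force: [-1.4, -1.5, 8.0]
opening: 0.0294
```

```bash
python3 -m pendant '{"hand":[0,0,0,0,0,0,0,0,0,0,0,0],"dp":[[-6,0,0],[-8,0,0],[-10,0,0],[-10,0,0],[-10,0,0],[-10,0,0],[-10,0,0],[-10,0,0],[-10,0,0],[-10,0,0],[-10,0,0],[0,0,0]],"delta_rot":[[0,0,0],[0,0,0],[0,0,0],[0,0,0],[0,0,0],[0,0,0],[0,0,0],[0,0,0],[0,0,0],[0,0,0],[0,0,0],[0,0,0]]}'
python3 -m pendant '{"hand":[0,0,0,0,0,0],"dp":[[0,0,-20],[0,0,-40],[0,0,-40],[0,0,-40],[0,0,0],[0,0,0]],"delta_rot":[[0,0,0],[0,0,0],[0,0,0],[0,0,0],[0,0,0],[0,0,0]]}'
python3 - <<'E'
from h import *
st();crop("scene",290,160,430,280,5,"m.png")
E
```

```text
time: 43.7
eef_pos: [0.4603, 0.0874, 0.1145]
ee_rot: [[1.0, -0.001, 0.002], [-0.001, -1.0, 0.0], [0.002, -0.0, -1.0]]
force: [-2.9, 2.0, 14.9]
opening: 0.0301
time: 44.45
eef_pos: [0.4594, 0.0872, 0.2528]
ee_rot: [[1.0, -0.001, -0.001], [-0.001, -1.0, -0.0], [-0.001, 0.0, -1.0]]
force: [-0.4, -0.5, -1.2]
opening: 0.0299
t 44.45 p [0.4594 0.0872 0.2528] F [-0.4402 -0.5424 -1.2485] op 0.0299
[[ 1.     -0.0011 -0.0007]
 [-0.0011 -1.     -0.0001]
 [-0.0007  0.0001 -1.    ]]
```

View pics/m.png

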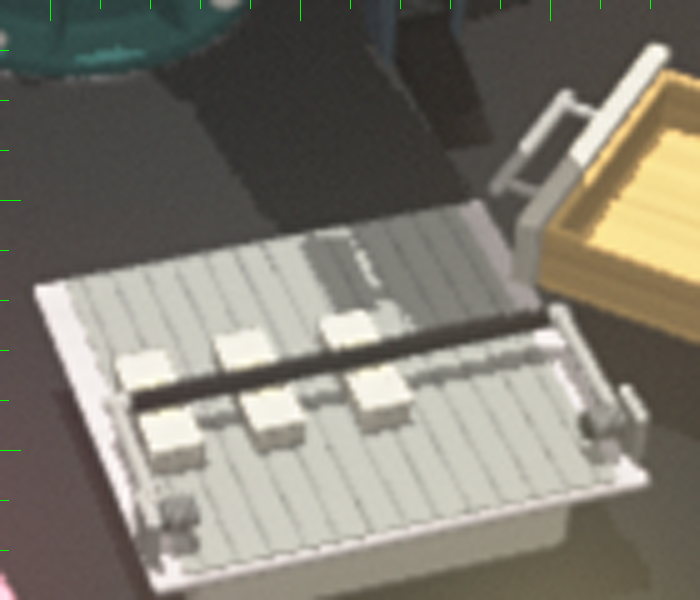

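The bar is down on all three boxes, and the 30 mm jaw opening says the wedge is in hand.

```bash
python3 -m pendant '{"hand":[0,0,0,0,0,0,0,0,0,0],"dp":[[10,-39,0],[9,-39,0],[9,-39,0],[9,-39,0],[0,0,0],[0,0,0],[0,0,0],[0,0,0],[0,0,0],[0,0,0]],"delta_rot":[[0,0,0],[0,0,0],[0,0,0],[0,0,0],[0,0,-10.2],[0,0,-10.2],[0,0,-10.2],[0,0,-10.2],[0,0,-10.2],[0,0,0]]}'
python3 -m pendant '{"hand":[0,0,0,0,0,0,0],"dp":[[0,0,40],[0,0,40],[0,0,30],[0,0,15],[0,0,8],[0,0,0],[0,0,0]],"delta_rot":[[0,0,0],[0,0,0],[0,0,0],[0,0,0],[0,0,0],[0,0,0],[0,0,0]]}'
```

```text
time: 45.75
eef_pos: [0.4967, 0.2429, 0.252]
ee_rot: [[0.631, 0.776, -0.002], [0.776, -0.631, -0.001], [-0.002, -0.001, -1.0]]
force: [-1.0, 0.8, -0.8]
opening: 0.03
time: 46.62
eef_pos: [0.4978, 0.2434, 0.1214]
ee_rot: [[0.631, 0.776, 0.001], [0.776, -0.631, 0.001], [0.001, 0.001, -1.0]]
force: [-0.1, 0.3, -0.7]
opening: 0.0298
```

```bash
python3 -m pendant '{"hand":[0,0,0.6,0.6,0.6,0.6,0.6,0.6,0.6,0.6],"dp":[[0,0,6],[0,0,2],[0,0,0],[0,0,0],[0,0,0],[0,0,-20],[0,0,-40],[0,0,-40],[0,0,-35],[0,0,0]],"delta_rot":[[0,0,0],[0,0,0],[0,0,0],[0,0,0],[0,0,0],[0,0,0],[0,0,0],[0,0,0],[0,0,0],[0,0,0]]}'
python3 -m pendant '{"hand":[0.33,0.33,0.33,0.33,0.33,0.33,0.33,0.33,0.33,0.33,0.33],"dp":[[-43,-9,0],[-42,-9,0],[0,0,0],[0,0,0],[0,0,0],[0,0,0],[0,0,0],[0,0,0],[0,0,0],[0,0,0],[0,0,0]],"delta_rot":[[0,0,0],[0,0,0],[0,0,-10.2],[0,0,-10.2],[0,0,-10.2],[0,0,-10.2],[0,0,-10.2],[0,0,-10.2],[0,0,-10.2],[0,0,-10.2],[0,0,0]]}'
python3 - <<'E'
from h import *
st();crop("scene",380,130,520,250,5,"n.png")
E
```

```text
time: 47.88
eef_pos: [0.4986, 0.2438, 0.2515]
ee_rot: [[0.63, 0.776, 0.005], [0.776, -0.63, 0.002], [0.005, 0.003, -1.0]]
force: [-0.7, 0.1, 0.4]
opening: 0.0545
time: 49.25
eef_pos: [0.4294, 0.1884, 0.2474]
ee_rot: [[-0.675, 0.738, -0.0], [0.738, 0.675, -0.0], [0.0, -0.0, -1.0]]
force: [-0.1, -0.4, 0.5]
opening: 0.0305
t 49.25 p [0.4294 0.1884 0.2474] F [-0.1435 -0.378   0.4703] op 0.0305
[[-0.6752  0.7376 -0.0004]
 [ 0.7376  0.6752 -0.0001]
 [ 0.0001 -0.0004 -1.    ]]
```

View pics/n.png

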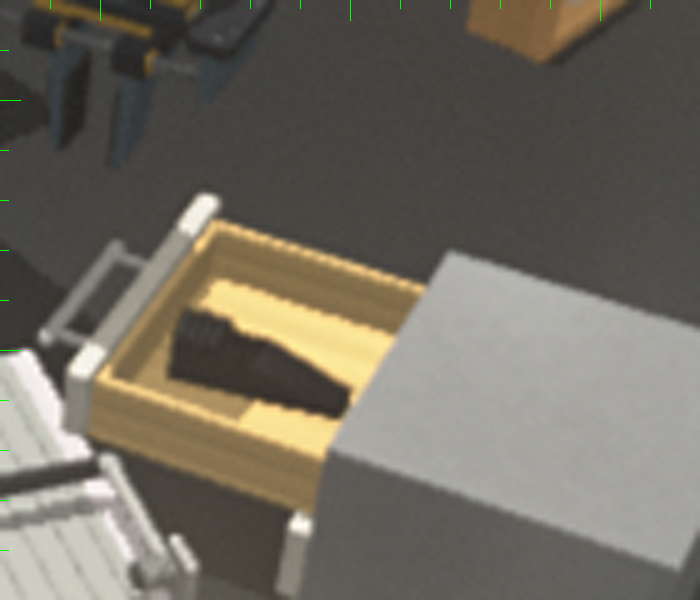

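The wedge lies flat in the drawer at crop (255,360). Now to pinch the handle and push the drawer shut.

```bash
python3 -m pendant '{"hand":[0.33,0.33,0.33,0.33,0.33,0.33,0,0,0,0],"dp":[[0,0,40],[0,0,40],[0,0,25],[0,0,20],[0,0,8],[0,0,0],[0,0,0],[0,0,0],[0,0,0],[0,0,0]],"delta_rot":[[0,0,-0.5],[0,0,0],[0,0,0],[0,0,0],[0,0,0],[0,0,0],[0,0,0],[0,0,0],[0,0,0],[0,0,0]]}'
python3 -m pendant '{"hand":[0,0,0,0,0,0,0,0,0,0,0,0],"dp":[[0,8,0],[0,15,0],[0,15,0],[0,15,0],[0,15,0],[0,15,0],[0,15,0],[0,15,0],[0,15,0],[0,14,0],[0,7,0],[0,2,0]],"delta_rot":[[0,0,0],[0,0,0],[0,0,0],[0,0,0],[0,0,0],[0,0,0],[0,0,0],[0,0,0],[0,0,0],[0,0,0],[0,0,0],[0,0,0]]}'
python3 -c "
from h import *
st()"
```

```text
time: 50.55
eef_pos: [0.4301, 0.1887, 0.115]
ee_rot: [[-0.682, 0.731, 0.001], [0.731, 0.682, 0.0], [-0.0, 0.001, -1.0]]
force: [-1.4, 0.6, 6.8]
opening: 0.0104
time: 52.05
eef_pos: [0.5407, 0.292, 0.115]
ee_rot: [[-0.682, 0.731, 0.001], [0.731, 0.682, 0.0], [-0.0, 0.001, -1.0]]
force: [-1.4, -0.2, 7.7]
opening: 0.0105
t 52.05 p [0.5407 0.292  0.115 ] F [-1.3626 -0.2416  7.7369] op 0.0105
[[-0.6824  0.731   0.0009]
 [ 0.731   0.6824  0.0005]
 [-0.0002  0.0009 -1.    ]]
```

```bash
python3 -m pendant '{"hand":[0,0,0.33,0.33,0.33,0.33,0.33,0.33,0.33,0.33],"dp":[[0,2,0],[0,0,0],[0,-2,0],[0,0,0],[0,0,0],[0,0,-20],[0,0,-40],[0,0,-50],[0,0,-40],[0,0,0]],"delta_rot":[[0,0,0],[0,0,0],[0,0,0],[0,0,0],[0,0,0],[0,0,0],[0,0,0],[0,0,0],[0,0,0],[0,0,0]]}'
python3 -m pendant '{"hand":[0.33,0.33,0.33,0.33,0.33,0.33,0.33],"dp":[[-45,-40,0],[-45,-40,0],[-45,-40,0],[-45,-40,0],[-45,-40,0],[-45,-40,0],[0,0,0]],"delta_rot":[[0,0,0],[0,0,0],[0,0,0],[0,0,0],[0,0,0],[0,0,0],[0,0,0]]}'
python3 - <<'E'
from h import *
st()
cv2.imwrite("pics/o.png",cv2.resize(ctrl.grab_frame("scene")[140:300,160:560],(800,320),interpolation=2))
E
```

```text
time: 53.3
eef_pos: [0.5416, 0.2923, 0.2693]
ee_rot: [[-0.682, 0.731, 0.006], [0.731, 0.682, 0.003], [-0.002, 0.006, -1.0]]
force: [0.3, -0.7, -0.5]
opening: 0.0302
time: 54.18
eef_pos: [0.5485, -0.0727, 0.2645]
ee_rot: [[-0.679, 0.734, -0.0], [0.734, 0.679, -0.0], [0.0, -0.0, -1.0]]
force: [0.6, -0.2, 0.0]
opening: 0.0302
t 54.17 p [ 0.5485 -0.0727  0.2645] F [ 0.6048 -0.1743  0.0354] op 0.0302
[[-0.6794  0.7337 -0.0003]
 [ 0.7337  0.6794 -0.0002]
 [ 0.     -0.0004 -1.    ]]
```

View pics/o.png

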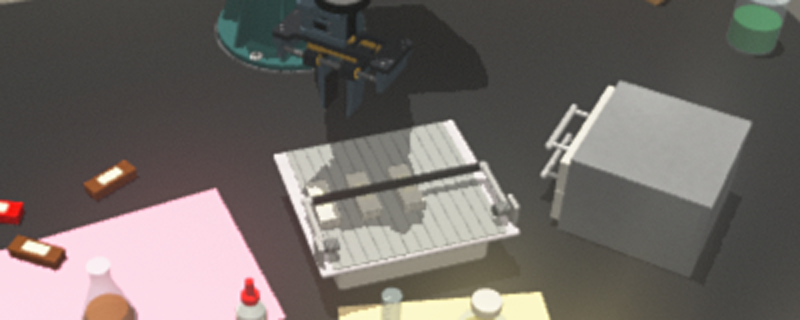

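```bash
python3 -c "
from station import ctrl
print(ctrl.hand_in())"
```

```text
the job is handed in; nothing more can be done
None
```

The job is done and handed in at about 54 s of the 210 s; it reports no verdict.

**What I did**
- I opened the top drawer by about 151 mm, took out the wedge and pushed it in at the left of the bar, about 88 mm from mid-width.
- With the bar propped up, I slid the three white boxes in side by side at y of about +17, −49 and −111 mm.
- I then drew the wedge out, put it back in the drawer and shut the drawer by its handle.

**What the last checks showed**
- **Boxes:** the last picture shows the bar down on all three, and they lie flat and straight. Their middles should be within about 6 mm of the bar, going by the gripper's position when I let go; I did not measure them again after clamping.
- **Drawer:** the handle came back to within about 1 mm of its starting place, and the picture shows the drawer shut. The wedge lay flat in it just before I shut it.
- **Glassware:** the flask and dropper bottle are upright and look untouched.
- **Robot:** the arm was standing clear of everything at hand-in.
- **Grip and boxes on the way:** I saw no slip of the grip, and no box was knocked aside.

**What went wrong:** my first colour threshold for finding the boxes missed them. I corrected it before picking up the second box, and it then agreed with my earlier readings to within 3 mm.

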